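# Stack the keyed desk tray

### The arm

A 7-joint arm with a two-finger parallel gripper is mounted at the origin on the work surface; the furniture and walls round the work are solid. World frame = base frame: x ahead of the robot, y to its left, z up, the work surface at z = 0. Lengths are in m, angles in rad, forces in N, time in s.
With the tool pointing down it reaches from about 0.425 to 0.875 m from the base axis. Payload 4.7 kg.
Tool frame: the origin (TCP) lies midway between the tips of the shut fingers; the grasp point (between the pads) lies ctrl.grasp_offset behind it (ctrl.grasp_offset is the distance from the TCP to the grasp point, in m); z points along the fingers, y is the line along which they close (so a half turn about z gives the same grasp; the last joint's range is limited). The gripper opens to 87 mm and grips with 3 to 60 N. Pads are 19 mm wide; open, the fingers measure 117 mm over their backs; the gripper's body (75 mm by 190 mm) begins 51 mm behind the grasp point.
Start: joints at [1.356, 0.321, -0.07, 1.45, 0.023, 1.371, -0.057], TCP at [0.147, -0.633, 0.223] pointing down, gripper open.
Joint ranges: [-2.86, 2.86], [-0.3, 2.09], [-1.38, 1.24], [0.06, 2.45], [-1.56, 4.7], [0.09, 2.05], [-2.69, 2.69]. Speed limits (rad/s): [2.57, 2.57, 3.14, 3.14, 3.14, 3.14, 3.14].

### API

Orientations are given as a rotation vector (axis times angle).
In Python, from bench import ctrl gives the robot as it stands. The module is installed in compiled form; this text tells all that it offers.
- The arm moves only by the tool jog_arm, never from a script. Its argument "moves" is one flat list of numbers, 7 for each row, row after row: the shift along the tool's x, y, z in units of 30 cm (1.0 is 30 cm), then the turn, a rotation vector about the tool's x, y, z in units of 60 degrees (1.0 is 60 degrees), then the gripper's target within -1 to 1 (fully open at 1, half-way at 0, shut at -1). In form: [x, y, z, wx, wy, wz, fingers, x, y, z, wx, wy, wz, fingers, ...]. A call has exactly 8 rows; each row is the pose to reach, as a shift and turn from the pose commanded when the call began, along the tool's axes at that moment; what a row does not reach only later rows make up. A row lasts 1/8 s, in which the tool goes at most 62.5 mm and 10.7 degrees, less where a joint would pass 70% of its speed; a pose out of reach is approached as far as the arm can. A call with a number of a shift or a turn outside -1 to 1 is refused whole. A call with a gripper value outside its range is refused whole. The fingers move at their own pace and stop on an object; "newtons" is the grip in N (left out, the last holds). Time passes only in rows, so rows that repeat a pose let the fingers close, or fill a call up. It gives the time, the measured TCP pose, the force, the opening and the grip force at its end, in the units of the state.
- ctrl.get_state(): the state, without advancing time (a new reading comes with each control period).
- ctrl.get_image(name): name is "scene" or "top" or "wrist"; returns a dict with "pixels" (384x512x3 uint8, red, green, blue), "fx", "fy", "cx", "cy" (pixels), "dist" ([k1, k2, p1, p2, k3] as OpenCV has them; the pictures are not rectified), "xyz" and "rotation" of the camera in the world; the wrist camera has in their place "tool_from_camera" (4x4, takes a point from camera to tool coordinates, whose origin is the TCP and whose axes are the flange's). Camera axes: x right, y up, looking along -z (the intrinsics and any distortion apply to the point x, -y, -z); pixel columns grow to the right and rows downward; lengths in m; the calibration is good to about 2 mm. A picture is of the moment at which its call begins: read the wrist's pose just before it. There is no depth.
- ctrl.close_job(): hands the job in; it is judged then, once.
The state is a dict: "time": time; "joint_positions": joint angles; "qd": joint speeds; "joint_torque": joint torques, N m; "position": TCP position; "tool_rot": TCP orientation; "ft_force": force on the tool from outside, world axes, zero at the start; "torque": the same for the moment, N m; "grip_width": opening from 0.0 (shut) to 1.0 (fully open); "grip_force": force on a finger pad.
Only numpy, scipy, OpenCV 4.12 (cv2) and the standard library are available. Lean on these libraries where they do the work, as an engineer would, in place of code of your own. Each camera call takes 0.05 s, during which the arm holds its last target. There are 200 camera calls.

### The job

The small wooden tray with a notched end is stored on its side in the upright holder. Lift it out, lay it on the desk with its open side up and let go of it; then take it again across its two long sides and stack it on the lower tray, with its notch over the lower tray's key, so that it sits level and fully down with the edges of the two trays lined up. Do not disturb the correction roller or the eraser.

Things in the scene. Friction and masses are not known exactly. Their poses are not given: they have to be found in the camera images.
- tray: Loose open wooden tray, 140 long (x) x 30 deep (y) x 60 wide (z), 0.16 kg, walls 6, floor 5, flush cross wall half-way. Origin: its centre. x points to the notched end, y out of the open side (rim y=+15, underside y=-15), z across (outer long sides z=+-30). At first it stands on a long side, z up. Lying open side up, y points up and the origin is 15 above its support.
- notch (a point): Notch in the tray's +x end: 20 wide, reaching 14 in from the end, cut through floor and end wall over the full depth, open at the end, walled off from the compartment. The point lies on the underside, in the middle of the notch's width, 65 from the tray's centre along x. Same axes as the tray.
- lower_tray: Lower wooden tray, fixed to the desk, 140 long x 56 wide, flat rim 34 above the desk, with a cross wall. Origin on the desk under its centre, x axis along the length toward the end with the key, z up. The upper tray rests on this rim, right over it.
- key (a point): Key of the lower tray: an upright wooden tab rising 20 above the rim from its +x end wall, 16 wide (12 in its top 4), 10 along x, flush with the end. The point is at rim height, centre of the tab, 65 from the lower tray's centre. Same axes as the lower tray.
- seat (a point): Where the upper tray's centre is when it is stacked: 49 above the desk, over the lower tray's centre. Same axes as the lower tray.
- holder: Low wooden holder fixed to the desk, 110 (x) x 52 (y), floor 6 thick; two cheeks along x end 26 above the desk, slot between them 36 wide. Origin on the desk under its centre, z up. The tray stands loose in it, centre 36 and top 66 above the desk. Stood on the desk on the edge between a long side and its underside, the tray tips onto its underside once it leans over 27 degrees.
- eraser: Bystander: eraser in a card sleeve, 22x56x12, lying flat. Origin at the centre of its underside.
- correction_roller: Bystander: pale blue correction tape roller, 33x90x14, lying flat. Origin at the centre of its underside.

How it is judged:
By the outcome, as a careful person would: the job done as asked, in the order asked, and still so for the second after the job is handed in, with the robot touching nothing.
It also fails if it takes over 58 s, if anything falls off the work surface, if the arm or the gripper's body presses on something with over 40 N, if the wrist force passes 120 N, or if a joint passes its speed limit or range.

## Working session

There is one attempt and no reset: what is moved stays moved. The work goes in short steps, Python scripts to look and compute and a tool call to move; the robot and the scene stay as the last step left them, time stands still between calls to the robot, and variables do not carry over. Pictures are saved under pics/ and viewed, at most 10 in all, crops included, and the job is handed in when it is done.

Besides the shell and the picture viewer there is one more tool, called after "Request:" in YAML: its name, and indented under it one key for each argument. jog_arm: Moves the arm, as the interface text tells. Its arguments: {"type":"object","properties":{"moves":{"type":"array"},"newtons":{"type":"number"}},"required":["moves"]}

```bash
mkdir -p pics
cat > h.py <<'E'
import numpy as np, cv2
from scipy.spatial.transform import Rotation as R
from bench import ctrl
def grab(n,f=None):
    s=ctrl.get_state(); im=ctrl.get_image(n)
    if f: cv2.imwrite('pics/'+f,np.array(im['pixels'])[:,:,::-1])
    return s,im
def cam(s,im):
    if 'tool_from_camera' in im:
        T=np.array(im['tool_from_camera']); Rt=R.from_rotvec(s['tool_rot']).as_matrix()
        return np.array(s['position'])+Rt@T[:3,3], Rt@T[:3,:3]
    r=np.array(im['rotation'])
    if r.size==3: r=R.from_rotvec(r.ravel()).as_matrix()
    return np.array(im['xyz']), r
def K(im): return np.array([[im['fx'],0,im['cx']],[0,im['fy'],im['cy']],[0,0,1.]])
def ray(s,im,uv):
    p=cv2.undistortPoints(np.array(uv,float).reshape(-1,1,2),K(im),np.array(im['dist'],float)).reshape(-1,2)
    o,r=cam(s,im); d=np.c_[p[:,0],-p[:,1],-np.ones(len(p))]@r.T
    return o,d
def onplane(s,im,uv,z):
    o,d=ray(s,im,uv); return o+d*((z-o[2])/d[:,2])[:,None]
def proj(s,im,P):
    o,r=cam(s,im); c=(np.atleast_2d(P)-o)@r; c=c*[1,-1,-1]
    return cv2.projectPoints(c,np.zeros(3),np.zeros(3),K(im),np.array(im['dist'],float))[0].reshape(-1,2)
def st():
    s=ctrl.get_state(); print(s['time'],np.round(s['position'],4),np.round(s['tool_rot'],4),'F',np.round(s['ft_force'],1),'w',s['grip_width'],s['grip_force']); return s
E
python3 - <<'E'
from h import *
s=st();print(ctrl.grasp_offset, R.from_rotvec(s['tool_rot']).as_matrix().round(3))
a=[]
for n in ('scene','top','wrist'):
    s,im=grab(n,n+'0.png'); o,r=cam(s,im); print(n,o.round(3),r.round(3).tolist(),im['fx'],im['dist'])
E
```

```text
0.0 [ 0.1472 -0.6326  0.2215] [-3.1192e+00 -3.5840e-01  5.0000e-04] F [-1.  -0.2  0.1] w 0.9974416416369395 0.0
0.0187 [[ 0.974  0.227 -0.001]
 [ 0.227 -0.974  0.002]
 [-0.    -0.002 -1.   ]]
scene [0.148 0.205 0.807] [[-0.534, 0.739, -0.411], [-0.846, -0.464, 0.265], [0.005, 0.489, 0.872]] 429.37562654118545 [-0.15250018  0.          0.          0.          0.        ]
top [0.361 0.009 1.224] [[0.008, 0.996, -0.092], [-1.0, 0.009, 0.009], [0.01, 0.091, 0.996]] 474.92044919252186 [0.02558439 0.         0.         0.         0.        ]
wrist [ 0.211 -0.617  0.383] [[0.227, 0.945, 0.236], [-0.974, 0.221, 0.053], [-0.002, -0.242, 0.97]] 313.6765271567917 [-0.07311477  0.          0.          0.          0.        ]
```

View pics/top0.png

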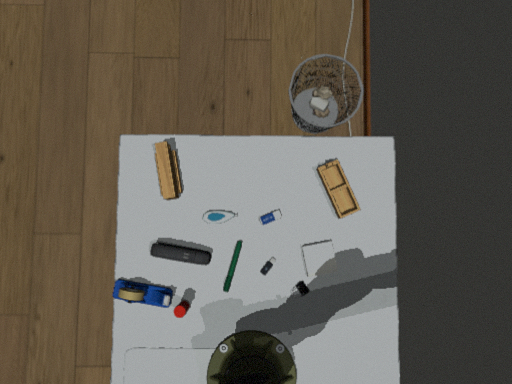

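View pics/scene0.png

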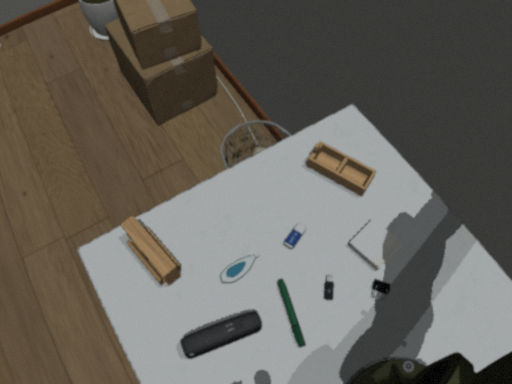

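The top view shows the holder with the tray at about (167,170), the lower tray at (338,188) with its key at its upper end, about (328,163), the eraser at (270,217), and the roller at (220,216). The scene view shows the same layout: holder (150,250), lower tray (341,168), roller (238,268), eraser (294,236).

Run:
```python
from h import *
a=cv2.imread('pics/top0.png');b=cv2.imread('pics/scene0.png')
def c(i,x,y,w=80,h=60): return cv2.resize(i[y:y+h,x:x+w],(400,300),interpolation=cv2.INTER_CUBIC)
cv2.imwrite('pics/crop.png',np.vstack([np.hstack([c(a,130,135,),c(a,300,155)]),np.hstack([c(b,110,210,100,75),c(b,300,135)])]))
s,im=grab('top')
for n,uv,z in (('hold',(168,170),.06),('low',(338,188),.034),('key',(328,163),.05),('eraser',(270,217),.01),('roller',(220,216),.01)): print(n,onplane(s,im,[uv],z).round(3), np.hypot(*onplane(s,im,[uv],z)[0,:2]).round(3))
print(onplane(s,im,[(120,135),(395,135),(113,380)],0).round(3))
```

```text
hold [[0.506 0.209 0.06 ]] 0.547
low [[ 0.467 -0.215  0.034]] 0.514
key [[ 0.528 -0.188  0.05 ]] 0.56
eraser [[ 0.393 -0.045  0.01 ]] 0.396
roller [[0.395 0.082 0.01 ]] 0.403
[[ 0.603  0.346  0.   ]
 [ 0.611 -0.371  0.   ]
 [-0.011  0.341  0.   ]]
```

View pics/crop.png

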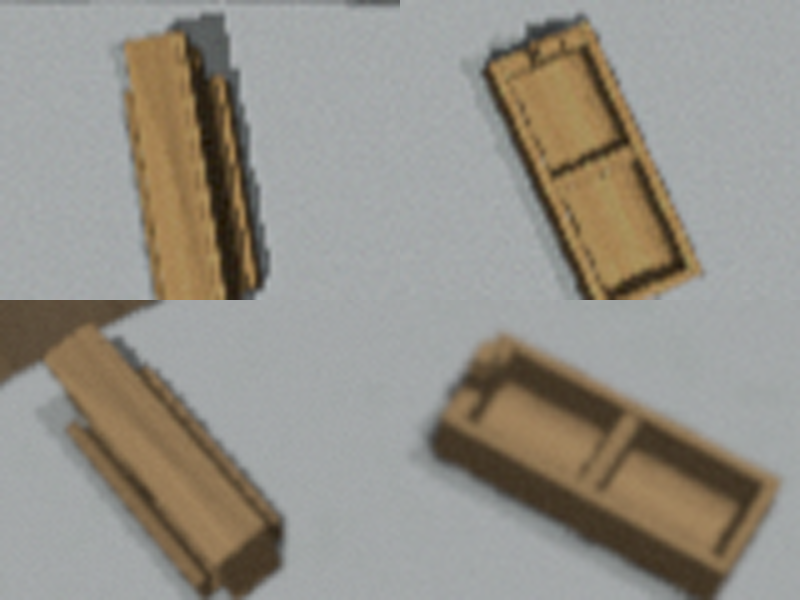

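The crops show the tray standing in the holder leaning to the left of the slot in the top view, and the lower tray's key at its upper end, about (328,163). I can't yet tell which side of the tray is open, so I'll look with the wrist camera: first over the lower tray, then over the holder.

```bash
cat >> h.py <<'E'
def pose(yaw,tilt=0):
    """tool down, tool x at yaw; tilt about tool x (rad)"""
    return R.from_matrix(np.array([[np.cos(yaw),np.sin(yaw),0],[np.sin(yaw),-np.cos(yaw),0],[0,0,-1]]))*R.from_rotvec([tilt,0,0])
def plan(pos,rot,s=None):
    s=s or ctrl.get_state(); r0=R.from_rotvec(s['tool_rot'])
    print('move',(r0.inv().apply(np.array(pos)-s['position'])/.3).round(4),((r0.inv()*rot).as_rotvec()/(np.pi/3)).round(4))
E
python3 -c "
from h import *
plan([.467,-.215,.25],pose(.42))"
```

```text
move [ 1.3537 -1.1146 -0.0925] [-0.0011 -0.     -0.1826]
```

Request:
jog_arm:
  moves: [1,-0.82,-0.07,0,0,-0.18,1,1,-0.82,-0.07,0,0,-0.18,1,1,-0.82,-0.07,0,0,-0.18,1,1,-0.82,-0.07,0,0,-0.18,1,1,-0.82,-0.07,0,0,-0.18,1,1,-0.82,-0.07,0,0,-0.18,1,1,-0.82,-0.07,0,0,-0.18,1,1,-0.82,-0.07,0,0,-0.18,1]

```text
time: 1.2
position: [0.384, -0.3251, 0.2436]
tool_rot: [3.072, 0.654, -0.001]
ft_force: [-0.1, -0.7, -0.7]
grip_width: 1.003
grip_force: 0.0
```

```bash
python3 -c "
from h import *
st();plan([.467,-.215,.25],pose(.42))"
```

```text
1.2 [ 0.384  -0.3251  0.2436] [ 3.0722e+00  6.5360e-01 -7.0000e-04] F [-0.1 -0.7 -0.7] w 1.0033391640904632 0.0
move [ 0.4021 -0.2227 -0.0216] [ 0.0005  0.0005 -0.0007]
```

Request:
jog_arm:
  moves: [0.4,-0.22,-0.02,0,0,0,1,0.4,-0.22,-0.02,0,0,0,1,0.4,-0.22,-0.02,0,0,0,1,0.4,-0.22,-0.02,0,0,0,1,0.4,-0.22,-0.02,0,0,0,1,0.4,-0.22,-0.02,0,0,0,1,0.4,-0.22,-0.02,0,0,0,1,0.4,-0.22,-0.02,0,0,0,1]

```text
time: 2.2
position: [0.4665, -0.2169, 0.2496]
tool_rot: [3.073, 0.65, -0.0]
ft_force: [1.4, -0.4, 0.6]
grip_width: 1.003
grip_force: 0.0
```

Run:
```python
from h import *
s=st(); s,im=grab('wrist','w1.png')
np.savez('w1.npz',pos=s['position'],rot=s['tool_rot'])
plan([.50,.05,.27],pose(.3))
```

```text
2.2 [ 0.4665 -0.2169  0.2496] [ 3.0735e+00  6.4960e-01 -1.0000e-04] F [ 1.4 -0.4  0.6] w 1.0034221957535463 0.0
move [ 0.4618 -0.7677 -0.0683] [2.000e-04 1.000e-04 1.116e-01]
```

View pics/w1.png

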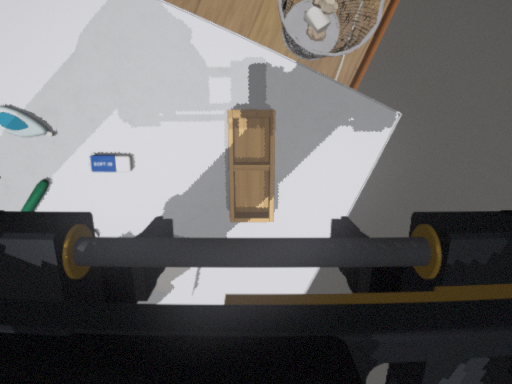

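The wrist view shows the lower tray at (251,165), with its corners near (228,110), (274,110), (274,221) and (230,221). Its key is at the upper end.

Request:
jog_arm:
  moves: [0.46,-0.77,-0.07,0,0,0.1,1,0.46,-0.77,-0.07,0,0,0.1,1,0.46,-0.77,-0.07,0,0,0.1,1,0.46,-0.77,-0.07,0,0,0.1,1,0.46,-0.77,-0.07,0,0,0.1,1,0.46,-0.77,-0.07,0,0,0.1,1,0.46,-0.77,-0.07,0,0,0.1,1,0.46,-0.77,-0.07,0,0,0.1,1]

```text
time: 3.25
position: [0.4992, 0.0487, 0.2702]
tool_rot: [3.104, 0.484, -0.001]
ft_force: [1.2, -0.4, 0.2]
grip_width: 1.001
grip_force: 0.0
```

```bash
cat >> h.py <<'E'
def wood(p,lo=(8,60,40),hi=(24,255,255)):
    h=cv2.cvtColor(p,cv2.COLOR_RGB2HSV); return cv2.inRange(h,np.array(lo),np.array(hi))
def blobs(m,amin=300):
    c,_=cv2.findContours(m,cv2.RETR_EXTERNAL,cv2.CHAIN_APPROX_NONE)
    return [x for x in c if cv2.contourArea(x)>amin]
def rect(s,im,c,z):
    """min-area rectangle, in world at height z, of contour c: centre, sizes, direction of long axis"""
    P=onplane(s,im,c.reshape(-1,2),z)[:,:2]
    r=cv2.minAreaRect((P*1000).astype(np.float32)); b=cv2.boxPoints(r)
    e=b[1]-b[0]; f=b[2]-b[1]; l=e if np.hypot(*e)>np.hypot(*f) else f
    a=np.arctan2(l[1],l[0]); a=(a+np.pi/2)%np.pi-np.pi/2
    return np.array(r[0]).round(1), sorted(np.round(r[1],1)), round(a,4)
E
python3 - <<'E'
from h import *
d=np.load('w1.npz'); p=cv2.imread('pics/w1.png')[:,:,::-1].copy()
s0=dict(position=d['pos'],tool_rot=d['rot'])
s=st(); s,im=grab('wrist','w2.png')
for c in blobs(wood(p)): 
    x=cv2.boundingRect(c)
    print(x,cv2.contourArea(c), rect(s0,im,c,.034))
E
```

```text
3.25 [0.4992 0.0487 0.2702] [ 3.1038e+00  4.8400e-01 -1.0000e-03] F [ 1.2 -0.4  0.2] w 1.0013206075313075 0.0
(226, 283, 286, 22) 3040.0 (array([ 373.6, -444.5]), [np.float64(25.1), np.float64(413.8)], np.float32(-1.153))
(411, 224, 31, 55) 799.0 (array([ 458.4, -475.7]), [np.float64(40.0), np.float64(83.8)], np.float32(0.6189))
(62, 224, 30, 55) 770.5 (array([267.9, -45.9]), [np.float64(38.7), np.float64(82.3)], np.float32(0.2188))
(228, 109, 47, 113) 4912.0 (array([ 467.2, -214.7]), [np.float64(55.0), np.float64(138.1)], np.float32(0.4186))
(337, 0, 63, 90) 1438.5 (array([ 654.8, -274.9]), [np.float64(29.8), np.float64(108.8)], np.float32(-0.0024))
(350, 0, 30, 45) 624.5 (array([ 671.6, -264.7]), [np.float64(21.2), np.float64(53.7)], np.float32(0.0989))
(331, 0, 29, 52) 537.5 (array([ 657.8, -245.7]), [np.float64(24.8), np.float64(57.6)], np.float32(0.3277))
(165, 0, 177, 79) 3505.0 (array([ 625.5, -155.2]), [np.float64(49.6), np.float64(208.3)], np.float32(1.5691))
```

View pics/w2.png

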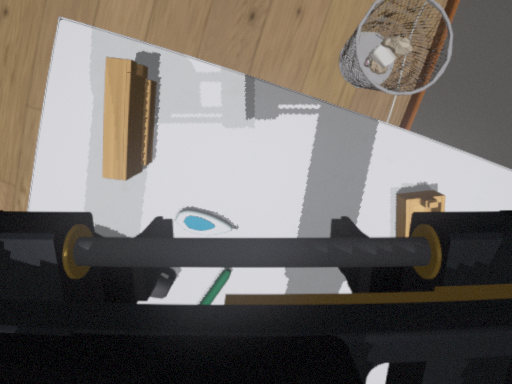

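The second wrist view shows the tray from its -y side: top face at x 105–130, rows 58–180, and a visible side face that looks solid (the underside). I'll look from the other side to confirm.

```bash
python3 -c "
from h import *
plan([.49,.28,.25],pose(.22))"
```

```text
move [ 0.2054 -0.7429  0.0674] [0.0002 0.0005 0.0857]
```

Request:
jog_arm:
  moves: [0.2,-0.74,0.06,0,0,0.08,1,0.2,-0.74,0.06,0,0,0.08,1,0.2,-0.74,0.06,0,0,0.08,1,0.2,-0.74,0.06,0,0,0.08,1,0.2,-0.74,0.06,0,0,0.08,1,0.2,-0.74,0.06,0,0,0.08,1,0.2,-0.74,0.06,0,0,0.08,1,0.2,-0.74,0.06,0,0,0.08,1]

```text
time: 4.3
position: [0.4888, 0.2788, 0.2526]
tool_rot: [3.121, 0.354, 0.001]
ft_force: [0.5, -1.3, 0.1]
grip_width: 1.007
grip_force: 0.0
```

Run:
```python
from h import *
s=st(); s,im=grab('wrist','w3f.png')
p=cv2.imread('pics/w3f.png'); q=cv2.imread('pics/w2.png')
cv2.imwrite('pics/w3.png',np.hstack([cv2.resize(p[0:230,100:400],(450,345)),cv2.resize(q[40:200,80:180],(216,345),interpolation=cv2.INTER_CUBIC)]))
```

```text
4.3 [0.4888 0.2788 0.2526] [3.1207e+00 3.5430e-01 6.0000e-04] F [ 0.5 -1.3  0.1] w 1.0068679521536756 0.0
```

View pics/w3.png

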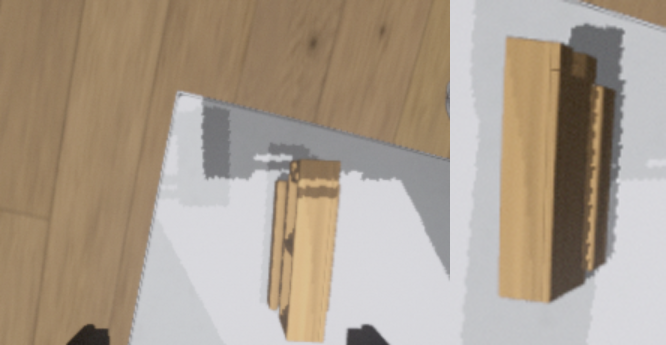

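The left crop shows the open side (compartment and notch) facing +y, with the notch at the far end near (293,172). The right crop confirms a solid underside facing -y.

Run:
```python
from h import *
s,im=grab('wrist')
def q(s,uv):
    P=onplane(s,im,uv,.066); e=np.linalg.norm(P-np.roll(P,-1,0),axis=1)
    d=P[0]+P[1]-P[2]-P[3]; print(P.mean(0).round(4),e.round(4),np.arctan2(d[1],d[0]).round(4))
q(s,[(300.7,106.7),(327.3,108),(317.3,227),(292,227)])
s2=dict(position=[.4992,.0487,.2702],tool_rot=[3.1038,.484,-.001])
q(s2,[(105.9,57.6),(130.9,59.9),(125.4,179.6),(102.2,177.3)])
plan([.503,.2105,.10],pose(.175))
```

```text
[0.5066 0.2176 0.066 ] [0.029  0.1366 0.03   0.1377] 0.1917
[0.5064 0.2176 0.066 ] [0.0286 0.1374 0.0287 0.1377] 0.1794
move [-0.0049  0.2343  0.509 ] [ 0.0006 -0.0004  0.0497]
```

Run:
```python
from h import *
plan([.5065,.2176,.25],pose(.185))
plan([.5065,.2176,.034],pose(.185))
```

```text
move [0.012  0.2141 0.009 ] [ 0.0006 -0.0004  0.0402]
move [0.0117 0.2137 0.729 ] [ 0.0006 -0.0004  0.0402]
```

Request:
jog_arm:
  moves: [0.012,0.214,0.02,0,0,0.04,1,0.012,0.214,0.05,0,0,0.04,1,0.012,0.214,0.25,0,0,0.04,1,0.012,0.214,0.43,0,0,0.04,1,0.012,0.214,0.57,0,0,0.04,1,0.012,0.214,0.67,0,0,0.04,1,0.012,0.214,0.729,0,0,0.04,1,0.012,0.214,0.729,0,0,0.04,1]
  newtons: 15

```text
time: 5.4
position: [0.5055, 0.2185, 0.0331]
tool_rot: [3.128, 0.293, -0.003]
ft_force: [0.7, -0.1, -0.6]
grip_width: 0.999
grip_force: 0.0
```

Run:
```python
from h import *
st(); plan([.5065,.2176,.034],pose(.185))
```

```text
5.4 [0.5055 0.2185 0.0331] [ 3.1277e+00  2.9350e-01 -3.0000e-03] F [ 0.7 -0.1 -0.6] w 0.9988572829327056 0.0
move [ 0.0028  0.0036 -0.0031] [-0.      0.0019  0.002 ]
```

Request:
jog_arm:
  moves: [0.003,0.004,-0.003,0,0,0,-1,0.003,0.004,-0.003,0,0,0,-1,0.003,0.004,-0.003,0,0,0,-1,0.003,0.004,-0.003,0,0,0,-1,0.003,0.004,-0.003,0,0,0,-1,0.003,0.004,-0.003,0,0,0,-1,0.003,0.004,-0.003,0,0,0,-1,0.003,0.004,-0.003,0,0,0,-1]
  newtons: 22

```text
time: 6.4
position: [0.5072, 0.2175, 0.0347]
tool_rot: [3.128, 0.293, -0.0]
ft_force: [0.2, 0.7, -0.0]
grip_width: 0.344
grip_force: 22.0
```

Request:
jog_arm:
  moves: [0,0,-0.08,0,0,0,-1,0,0,-0.2,0,0,0,-1,0,0,-0.34,0,0,0,-1,0,0.05,-0.42,0.1,0,0,-1,0,0.15,-0.45,0.22,0,0,-1,0,0.25,-0.45,0.36,0,0,-1,0,0.34,-0.45,0.5,0,0,-1,0,0.4,-0.45,0.63,0,0,-1]

```text
time: 7.4
position: [0.5303, 0.0968, 0.1695]
tool_rot: [-2.471, -0.228, 0.077]
ft_force: [-0.1, 0.2, -1.9]
grip_width: 0.342
grip_force: 22.0
```

Run:
```python
from h import *
s=st();print(np.round(s['joint_positions'],3)); r=R.from_rotvec(s['tool_rot']).as_matrix(); print(r.round(3))
grab('scene','s1.png')
```

```text
7.4 [0.5303 0.0968 0.1695] [-2.471  -0.2279  0.0769] F [-0.1  0.2 -1.9] w 0.3424600882059517 21.983102996600792
[ 0.916  0.431 -0.909  1.745 -0.322  1.287 -1.242]
[[ 0.983  0.145 -0.111]
 [ 0.183 -0.776  0.604]
 [ 0.001 -0.614 -0.789]]
```

View pics/s1.png

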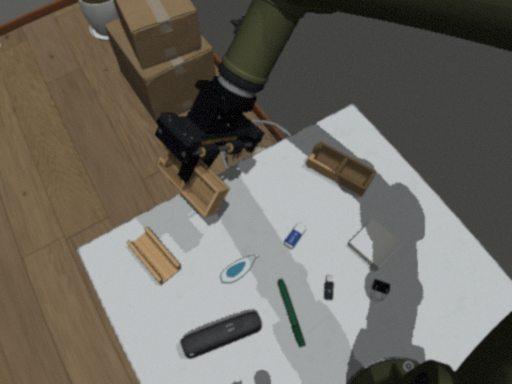

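The scene view shows the tray held tilted at about (195,185), open side up and rim facing the camera. The holder is empty at (153,255), and the eraser and roller haven't moved. Next I lower it to the desk.

Request:
jog_arm:
  moves: [-0.02,0.05,0.07,0,0,0,-1,-0.04,0.12,0.16,0,0,0,-1,-0.06,0.18,0.25,0,0,0,-1,-0.08,0.22,0.31,0,0,0,-1,-0.082,0.245,0.34,0,0,0,-1,-0.082,0.26,0.358,0,0,0,-1,-0.082,0.265,0.365,0,0,0,-1,-0.082,0.265,0.365,0,0,0,-1]

```text
time: 8.45
position: [0.5051, 0.0993, 0.0349]
tool_rot: [-2.473, -0.232, 0.078]
ft_force: [0.1, 0.4, -0.2]
grip_width: 0.342
grip_force: 22.0
```

Run:
```python
from h import *
s=st(); r=R.from_rotvec(s['tool_rot']).as_matrix(); p=np.array(s['position'])+.0287*r[:,2]+.015*r[:,1]; print('edge',p.round(4),r.round(3)); print('1mm down',(r.T@[0,0,-.001]/.3).round(5))
```

```text
8.45 [0.5051 0.0993 0.0349] [-2.4731 -0.2322  0.0783] F [ 0.1  0.4 -0.2] w 0.3421614811422899 21.985127854859456
edge [0.5041 0.105  0.003 ] [[ 0.983  0.147 -0.113]
 [ 0.186 -0.777  0.602]
 [ 0.001 -0.613 -0.79 ]]
1mm down [-0.       0.00204  0.00263]
```

Request:
jog_arm:
  moves: [0,0.003,0.004,0,0,0,-1,0,0.005,0.0066,0,0,0,-1,0,0.005,0.0066,0,0,0,-0.25,0,0.005,0.0066,0,0,0,-0.1,0,0.005,0.0066,0,0,0,0.05,0,0.005,0.0066,0,0,0,0.2,0,0.005,0.0066,0,0,0,0.3,0,0.005,0.0066,0,0,0,0.3]

```text
time: 9.45
position: [0.5046, 0.0993, 0.032]
tool_rot: [-2.473, -0.232, 0.079]
ft_force: [0.4, -0.5, -1.0]
grip_width: 0.638
grip_force: 0.2
```

Run:
```python
from h import *
s=st(); s,im=grab('scene','s2.png'); w=cv2.imread('pics/s2.png')
grab('wrist','w4.png'); v=cv2.imread('pics/w4.png')
cv2.imwrite('pics/s2c.png',np.hstack([cv2.resize(w[120:270,120:300],(420,350)),v[:350,100:480]]))
```

```text
9.45 [0.5046 0.0993 0.032 ] [-2.4729 -0.2317  0.0793] F [ 0.4 -0.5 -1. ] w 0.6377005553579186 0.18964185168442782
```

View pics/s2c.png

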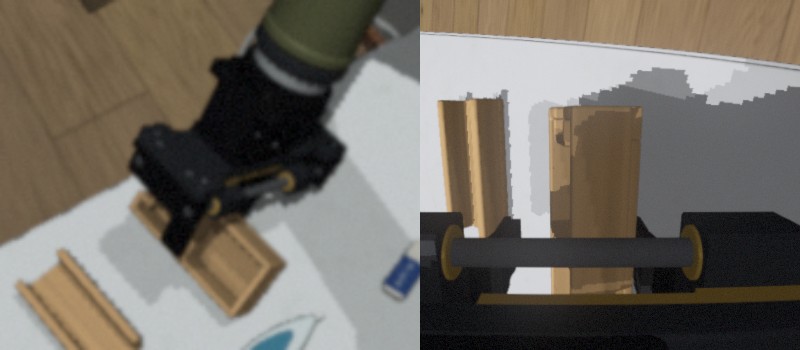

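The tray's edge rests on the desk and its underside leans on the lower finger at right (about 640,250 in the combined picture). Now I retreat along the tool while opening, so it tips onto its underside.

Request:
jog_arm:
  moves: [0,0.01,-0.025,0,0,0,0.5,0,0.02,-0.05,0,0,0,0.7,0,0.03,-0.08,0,0,0,1,0,0.035,-0.11,0,0,0,1,0,0.04,-0.15,0,0,0,1,0,0.04,-0.2,0,0,0,1,0,0.04,-0.28,0,0,0,1,0,0.04,-0.4,0,0,0,1]

```text
time: 10.55
position: [0.5195, 0.0177, 0.1204]
tool_rot: [-2.472, -0.233, 0.081]
ft_force: [0.3, -0.2, 0.5]
grip_width: 1.002
grip_force: 0.0
```

Run:
```python
from h import *
s=st()
plan([.505,.073,.20],pose(.185))
```

```text
10.55 [0.5195 0.0177 0.1204] [-2.472  -0.2329  0.0811] F [ 0.3 -0.2  0.5] w 1.0021292116402971 0.0
move [-0.013  -0.313  -0.0928] [-0.6307  0.0019  0.0027]
```

Request:
jog_arm:
  moves: [0,-0.06,-0.08,0,0,0,1,-0.01,-0.15,-0.1,-0.1,0,0,1,-0.013,-0.31,-0.09,-0.3,0,0,1,-0.013,-0.31,-0.09,-0.45,0,0,1,-0.013,-0.31,-0.09,-0.63,0,0,1,-0.013,-0.31,-0.09,-0.63,0,0,1,-0.013,-0.31,-0.09,-0.63,0,0,1,-0.013,-0.31,-0.09,-0.63,0,0,1]

```text
time: 11.55
position: [0.5057, 0.0709, 0.1973]
tool_rot: [-3.127, -0.287, 0.002]
ft_force: [-1.1, 0.3, -1.1]
grip_width: 1.001
grip_force: 0.0
```

Run:
```python
from h import *
s=st(); s,im=grab('wrist','w5.png'); p=np.array(im['pixels'])
for c in blobs(wood(p),1000):
    print(cv2.boundingRect(c),cv2.contourArea(c),rect(s,im,c,.03))
```

```text
11.55 [0.5057 0.0709 0.1973] [-3.1271e+00 -2.8690e-01  2.3000e-03] F [-1.1  0.3 -1.1] w 1.0010529763795148 0.0
(226, 283, 286, 22) 3012.0 (array([ 388.9, -101.2]), [np.float64(21.8), np.float64(360.5)], np.float32(-1.3855))
(445, 187, 60, 26) 1189.0 (array([ 525. , -182.2]), [np.float64(29.9), np.float64(75.0)], np.float32(-1.3279))
(220, 106, 58, 128) 6637.0 (array([508.7,  75.9]), [np.float64(59.1), np.float64(137.7)], np.float32(0.1826))
(92, 100, 59, 101) 4834.0 (array([506.5, 211.9]), [np.float64(57.5), np.float64(106.5)], np.float32(0.1836))
(410, 0, 47, 73) 2064.5 (array([680. , -79.4]), [np.float64(39.6), np.float64(73.6)], np.float32(0.1114))
(0, 0, 405, 212) 27082.5 (array([558.5, 150.8]), [np.float64(225.1), np.float64(443.8)], np.float32(-1.4131))
```

View pics/w5.png

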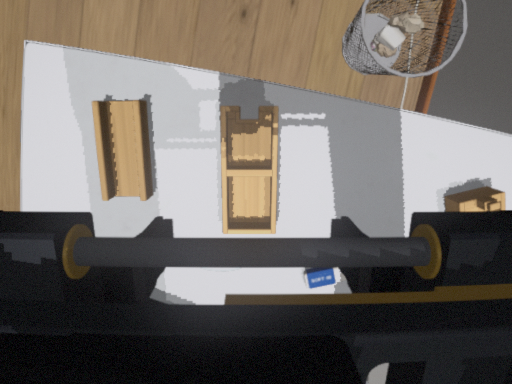

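The tray lies on its underside with its open side up at (249,170). Its notch is at the upper end (251,113), yaw is 0.183, and its size is about 59x138 as expected. Next I grasp it across the long sides.

Run:
```python
from h import *
plan([.5087,.0759,.007],pose(.183))
```

```text
move [ 0.0134 -0.0132  0.6343] [-0.0014  0.0012  0.0001]
```

Request:
jog_arm:
  moves: [0.013,-0.013,0.05,0,0,0,1,0.013,-0.013,0.2,0,0,0,1,0.013,-0.013,0.36,0,0,0,1,0.013,-0.013,0.5,0,0,0,1,0.013,-0.013,0.6,0,0,0,1,0.013,-0.013,0.633,0,0,0,1,0.013,-0.013,0.633,0,0,0,1,0.013,-0.013,0.633,0,0,0,1]

```text
time: 12.6
position: [0.5098, 0.0778, 0.009]
tool_rot: [3.128, 0.293, 0.003]
ft_force: [0.3, -1.1, 0.6]
grip_width: 1.0
grip_force: 0.0
```

Request:
jog_arm:
  moves: [0,0,0,0,0,0,0.7,0,0,0,0,0,0,0.5,0,0,0,0,0,0,0.3,0,0,0,0,0,0,-1,0,0,0,0,0,0,-1,0,0,0,0,0,0,-1,0,0,0,0,0,0,-1,0,0,0,0,0,0,-1]
  newtons: 22

```text
time: 13.6
position: [0.5091, 0.077, 0.0082]
tool_rot: [3.127, 0.293, 0.001]
ft_force: [0.0, -3.2, 5.0]
grip_width: 0.688
grip_force: 22.0
```

Run:
```python
from h import *
s=st(); plan([s['position'][0],s['position'][1],.16],pose(.185))
```

```text
13.6 [0.5091 0.077  0.0082] [3.127e+00 2.927e-01 5.000e-04] F [ 0.  -3.2  5. ] w 0.6877411655015387 21.998166645644233
move [ 1.000e-04  5.000e-04 -5.061e-01] [ 0.0009 -0.0002  0.0016]
```

Request:
jog_arm:
  moves: [0,0,-0.05,0,0,0,-1,0,0,-0.12,0,0,0,-1,0,0,-0.2,0,0,0,-1,0,0,-0.3,0,0,0,-1,0,0,-0.4,0,0,0,-1,0,0,-0.47,0,0,0,-1,0,0,-0.5,0,0,0,-1,0,0,-0.5,0,0,0,-1]

```text
time: 14.6
position: [0.5089, 0.0777, 0.1585]
tool_rot: [3.127, 0.293, 0.002]
ft_force: [-0.8, -0.9, -2.2]
grip_width: 0.686
grip_force: 22.0
```

Run:
```python
from h import *
s=st(); plan([.4675,-.2147,.158],pose(.4186))
```

```text
14.6 [0.5089 0.0777 0.1585] [3.1274e+00 2.9330e-01 1.9000e-03] F [-0.8 -0.9 -2.2] w 0.6862868586939173 21.999052476603538
move [-0.3169  0.9322  0.002 ] [ 0.0007 -0.001  -0.2211]
```

Request:
jog_arm:
  moves: [-0.02,0.06,0,0,0,-0.01,-1,-0.07,0.2,0,0,0,-0.05,-1,-0.13,0.38,0,0,0,-0.09,-1,-0.19,0.56,0,0,0,-0.13,-1,-0.25,0.73,0,0,0,-0.17,-1,-0.29,0.86,0,0,0,-0.2,-1,-0.31,0.92,0,0,0,-0.22,-1,-0.317,0.932,0.002,0,0,-0.221,-1]

```text
time: 15.6
position: [0.4662, -0.2158, 0.1561]
tool_rot: [-3.072, -0.648, 0.002]
ft_force: [-0.2, 1.3, -1.2]
grip_width: 0.694
grip_force: 22.0
```

Run:
```python
from h import *
s=st(); s,im=grab('wrist','w6.png'); p=np.array(im['pixels'])
h=s['position'][2]+.022
for c in blobs(wood(p),1500):
    print(cv2.boundingRect(c),rect(s,im,c,h))
P=np.array([[x,y,.034] for x,y in ((70,28),(70,-28),(-70,28),(-70,-28))],float);P[:,:2]/=1000
a=.4186; M=np.array([[np.cos(a),-np.sin(a)],[np.sin(a),np.cos(a)]]); P[:,:2]=P[:,:2]@M.T+[.4672,-.2147]; print(proj(s,im,P).round(1))
cv2.imwrite('pics/w6c.png',cv2.resize(np.array(p)[0:260,130:390,::-1],(600,600)))
```

```text
15.6 [ 0.4662 -0.2158  0.1561] [-3.0721e+00 -6.4780e-01  2.1000e-03] F [-0.2  1.3 -1.2] w 0.6944027019884181 21.999060572125018
(165, 267, 345, 38) (array([ 468.7, -264.9]), [np.float64(21.3), np.float64(182.7)], np.float32(-1.1541))
(185, 107, 134, 132) (array([ 500.9, -199. ]), [np.float64(58.8), np.float64(60.4)], np.float32(0.4215))
[[220.4 107. ]
 [284.2 106.8]
 [224.2 254. ]
 [281.1 253.9]]
```

View pics/w6c.png

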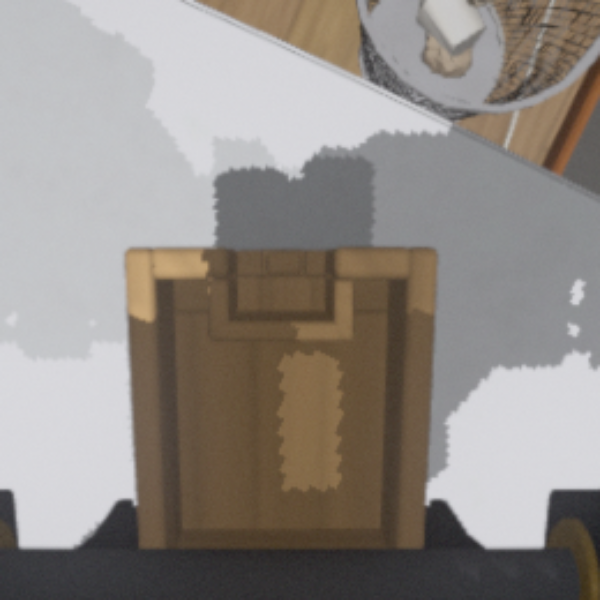

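The held tray's far rim corners are at crop (127,248) and (437,248). Its notch, at x 232–338, sits over the key, which is visible at about (288,262). Lateral alignment looks right; I'll compute the residual.

Run:
```python
from h import *
s,im=grab('wrist'); st(); p=np.array(im['pixels'])
h=s['position'][2]+.0218
c=[c for c in blobs(wood(p),1500) if cv2.boundingRect(c)[1]<200][0]
Q=onplane(s,im,c.reshape(-1,2),h)[:,:2]
a=.4186; M=np.array([[np.cos(a),np.sin(a)],[-np.sin(a),np.cos(a)]])
r=R.from_rotvec(s['tool_rot']).as_matrix(); print('yaw tool',np.arctan2(r[1,0],r[0,0]), 'tilt',r[:,2])
q=(Q-[.4672,-.2147])@M.T*1000
e=q[q[:,0]>np.percentile(q[:,0],95)]; print('end',np.percentile(q[:,0],[90,95,98,99.5]).round(1))
for side in (1,-1):
    g=q[(side*q[:,1]>25)&(q[:,0]>20)&(q[:,0]<64)]; f=np.polyfit(g[:,0],g[:,1],1); print(side,f.round(4),len(g))
g=q[(abs(q[:,1])<27)&(q[:,0]>62)&(abs(q[:,1])>13)]; print('end line',np.polyfit(g[:,1],g[:,0],1).round(4),len(g))
plan([.4672,-.2147,s['position'][2]],pose(.4186))
```

```text
15.7 [ 0.4668 -0.214   0.1565] [-3.0715e+00 -6.5190e-01  1.5000e-03] F [-1.  -0.5 -1.5] w 0.6856675703730121 21.999183394946158
yaw tool 0.4168381246779692 tilt [-0.0016498   0.00151648 -0.99999749]
end [67.5 67.6 67.8 67.9]
1 [8.20000e-03 2.95766e+01] 96
-1 [-6.30000e-03 -2.75323e+01] 96
end line [-2.10000e-03  6.75613e+01] 64
move [0.0005 0.0026 0.0009] [-0.0018  0.0006 -0.0003]
```

```bash
cat > chain.py <<'E'
from h import *
from scipy.optimize import least_squares
# commanded end row of each call so far, and readings after it
C=[(1,-.82,-.07,0,0,-.18),(.4,-.22,-.02,0,0,0),(.46,-.77,-.07,0,0,.1),(.2,-.74,.06,0,0,.08),(.012,.214,.729,0,0,.04),(.003,.004,-.003,0,0,0),
(0,.4,-.45,.63,0,0),(-.082,.265,.365,0,0,0),(0,.005,.0066,0,0,0),(0,.04,-.4,0,0,0),(-.013,-.31,-.09,-.63,0,0),(.013,-.013,.633,0,0,0),(0,0,0,0,0,0),(0,0,-.5,0,0,0),(-.317,.932,.002,0,0,-.221)]
O=[([.1472,-.6326,.2215],[-3.1192,-.3584,.0005]),([.384,-.3251,.2436],[3.0722,.6536,-.0007]),([.4665,-.2169,.2496],[3.0735,.6496,-.0001]),([.4992,.0487,.2702],[3.1038,.484,-.001]),
([.4888,.2788,.2526],[3.1207,.3543,.0006]),([.5055,.2185,.0331],[3.1277,.2935,-.003]),([.5072,.2175,.0347],[3.128,.293,0]),([.5303,.0968,.1695],[-2.471,-.2279,.0769]),([.5051,.0993,.0349],[-2.4731,-.2322,.0783]),
([.5046,.0993,.032],[-2.4729,-.2317,.0793]),([.5195,.0177,.1204],[-2.472,-.2329,.0811]),([.5057,.0709,.1973],[-3.1271,-.2869,.0023]),([.5098,.0778,.009],[3.128,.293,.003]),([.5091,.077,.0082],[3.127,.2927,.0005]),([.5089,.0777,.1585],[3.1274,.2933,.0019]),([.4662,-.2158,.1561],[-3.0721,-.6478,.0021])]
def run(v):
    p=np.array(O[0][0])+v[:3]; r=R.from_rotvec(v[3:])*R.from_rotvec(O[0][1]); out=[(p,r)]
    for c in C:
        c=np.array(c); p=p+r.apply(c[:3]*.3); r=r*R.from_rotvec(c[3:]*np.pi/3); out.append((p,r))
    return out
def res(v):
    return np.concatenate([np.r_[p-o[0],.5*(r*R.from_rotvec(o[1]).inv()).as_rotvec()] for (p,r),o in zip(run(v),O)])
f=least_squares(res,np.zeros(6),loss='soft_l1',f_scale=.002); poses=run(f.x)
if __name__=='__main__':
    print('res mm',(res(f.x).reshape(-1,6)*1000).round(1))
    i=len(poses)-1; E=[]
    for k in range(6):
        s,im=grab('wrist'); E.append(s['position'])
    print('avg now',np.mean(E,0).round(5),np.std(E,0).round(5)); print('chain',poses[i][0].round(5),poses[2][0].round(5),poses[11][0].round(5))
    S=lambda n:dict(position=poses[n][0],tool_rot=poses[n][1].as_rotvec())
    def big(f,x0,x1,y1):
        p=cv2.imread('pics/'+f)[:,:,::-1].copy()
        return [c for c in blobs(wood(p),1500) if x0<cv2.boundingRect(c)[0]<x1 and cv2.boundingRect(c)[1]<y1 and cv2.boundingRect(c)[1]>90][0]
    print('lower',rect(S(2),im,big('w1.png',220,235,200),.034)); print('tray lying',rect(S(11),im,big('w5.png',210,230,200),.03))
    print('TCP at grasp',poses[13][0].round(4))
E
python3 chain.py
```

```text
res mm [[-0.3 -0.8  0.7 -0.7 -0.2 -0.4]
 [-0.4 -0.8 -0.2  0.6 -0.1 -1.4]
 [ 0.1 -0.2 -0.2  0.3  0.  -0.1]
 [ 0.2  1.3  0.3  0.4 -0.3  1.2]
 [-0.4  0.9  0.   0.6  0.3  0.9]
 [ 0.9 -0.4  0.8  0.4 -0.9 -0.5]
 [ 0.3 -0.4  0.1  0.2  0.  -0.4]
 [-0.6  2.3  0.2 -0.8  0.3  1.2]
 [-0.3 -0.5 -0.4  0.4  0.5 -0.4]
 [ 0.1 -0.4  0.   0.3  0.1 -0.4]
 [ 0.6 -0.5 -1.  -0.  -0.5 -1.1]
 [ 0.1  1.5  0.5 -0.4 -0.8  1.5]
 [-1.  -0.7 -1.1  0.1  1.  -0.4]
 [-0.3  0.1 -0.3  0.7  0.2 -0.3]
 [-0.  -0.7 -0.6  0.4  0.7 -0.5]
 [ 0.9  0.4  1.1 -0.6 -0.8  0.9]]
avg now [ 0.46732 -0.21351  0.15698] [0.00028 0.00029 0.00031]
chain [ 0.46712 -0.21537  0.15717] [ 0.46663 -0.21705  0.2494 ] [0.50575 0.07242 0.1978 ]
lower (array([ 467.5, -214.7]), [np.float64(55.0), np.float64(138.1)], np.float32(0.4184))
tray lying (array([509.2,  77.2]), [np.float64(59.2), np.float64(137.8)], np.float32(0.1858))
TCP at grasp [0.5088 0.0771 0.0079]
```

```bash
cat > meas.py <<'E'
from h import *
E=[];W=[];A=[]
LC=np.array([.4672,-.2147]);a=.4186; M=np.array([[np.cos(a),np.sin(a)],[-np.sin(a),np.cos(a)]])
for k in range(8):
    s,im=grab('wrist'); E.append(s['position']); A.append(R.from_rotvec(s['tool_rot']))
p=np.array(im['pixels']); r=R.concatenate(A).mean(); S=dict(position=np.mean(E,0),tool_rot=r.as_rotvec()); m=r.as_matrix()
print('pos',np.mean(E,0).round(5),'yaw',np.arctan2(m[1,0],m[0,0]).round(4),'z',m[:,2].round(4))
h=S['position'][2]+.0218
c=[c for c in blobs(wood(p),1500) if cv2.boundingRect(c)[1]<200][0]
q=(onplane(S,im,c.reshape(-1,2),h)[:,:2]-LC)@M.T*1000
F={}
for side in (1,-1):
    g=q[(side*q[:,1]>25)&(q[:,0]>15)&(q[:,0]<62)]; F[side]=np.polyfit(g[:,0],g[:,1],1); print(side,F[side].round(4),'at 40:',np.polyval(F[side],40).round(2))
g=q[(abs(q[:,1])<27)&(q[:,0]>60)&(abs(q[:,1])>13)]; e=np.polyfit(g[:,1],g[:,0],1); print('end line',e.round(4))
t=(S['position'][:2]-LC)@M.T*1000; print('tcp in lower frame',t.round(2))
print('lower key proj',proj(S,im,np.c_[(np.array([[.060,-.006],[.060,.006],[.07,-.006],[.07,.006]])@M+LC),[.054]*4]).round(1).tolist())
E
python3 meas.py
```

```text
pos [ 0.46737 -0.21449  0.15738] yaw 0.419 z [ 1.e-04 -2.e-04 -1.e+00]
1 [4.40000e-03 3.00178e+01] at 40: 30.19
-1 [-1.70000e-03 -2.74975e+01] at 40: -27.57
end line [-5.3000e-03  6.8757e+01]
tcp in lower frame [0.24 0.13]
lower key proj [[260.4, 121.0], [245.9, 120.9], [260.5, 108.6], [245.8, 108.6]]
```

```bash
cat > m2.py <<'E'
from h import *
s,im=grab('wrist'); p=np.array(im['pixels']); g=cv2.cvtColor(p,cv2.COLOR_RGB2GRAY).astype(float)
r=R.from_rotvec(s['tool_rot'])
P=[[x,y,-.0218] for x in (.07,.03) for y in (-.03,.03,-.01,.01)]
print(proj(s,im,np.array(s['position'])+r.apply(P)).round(1).tolist())
hs=cv2.cvtColor(p,cv2.COLOR_RGB2HSV)
for rows in ((108,112),(113,117),(125,130),(150,160),(170,180)):
    sat=hs[rows[0]:rows[1],:,1].mean(0); b=g[rows[0]:rows[1]].mean(0)
    on=np.where(sat[150:360]>60)[0]+150; d=np.abs(np.diff(b))
    print(rows,on.min(),on.max(),'edges',[(i,round(np.diff(b)[i])) for i in range(178,330) if d[i]>7])
col=hs[:,190:225,1].mean(1); print('end row',np.where(col[60:]>60)[0][0]+60,col[100:115].round())
E
python3 m2.py
```

```text
[[185.0, 104.4], [323.6, 104.4], [231.1, 104.1], [277.5, 104.1], [189.0, 193.9], [319.2, 193.9], [232.4, 193.9], [275.9, 193.9]]
(108, 112) 185 318 edges [(182, -9), (183, -22), (184, -13), (193, -8), (194, -8), (196, 12), (218, -16), (219, -24), (220, -16), (227, -8), (231, 9), (232, 11), (270, -15), (271, -8), (274, 10), (275, 14), (276, 8), (306, -8), (318, 13), (319, 12)]
(113, 117) 185 318 edges [(182, -18), (183, -25), (193, -8), (194, -11), (196, 12), (216, -9), (217, -26), (218, -28), (219, -8), (228, -8), (231, 9), (232, 10), (270, -14), (274, 19), (275, 13), (276, 8), (318, 11), (319, 11), (320, 8)]
(125, 130) 185 318 edges [(183, -19), (184, -20), (194, -13), (195, -17), (196, -31), (197, -23), (198, -7), (204, 10), (205, 8), (227, -8), (228, -11), (232, 18), (270, -16), (273, 8), (274, 29), (275, 12), (281, -11), (282, -25), (297, -10), (305, 13), (306, 15), (307, 7), (318, 14), (319, 13)]
(150, 160) 187 316 edges [(183, -7), (184, -29), (185, -52), (186, -29), (197, -9), (205, 9), (275, -8), (296, -14), (297, -7), (304, 10), (305, 8), (316, 17), (317, 27), (318, 8)]
(170, 180) 188 315 edges [(185, -30), (186, -52), (187, -27), (198, -9), (206, 12), (251, 8), (252, 8), (276, -8), (277, -9), (296, -12), (304, 9), (315, 15), (316, 29), (325, 12), (326, 8), (329, 11)]
end row 108 [  5.   5.   5.   5.   5.   5.   2.  33.  91. 101. 100.  98.  99.  99.
  99.]
```

Request:
jog_arm:
  moves: [0,0,0.05,0,0,0,-1,0,0,0.1,0,0,0,-1,0,0,0.16,0,0,0,-1,0,0,0.21,0,0,0,-1,0,0,0.25,0,0,0,-1,0,0,0.275,0,0,0,-1,0,0,0.285,0,0,0,-1,0,0,0.285,0,0,0,-1]

```text
time: 17.45
position: [0.4675, -0.2149, 0.072]
tool_rot: [3.073, 0.652, 0.0]
ft_force: [0.1, 0.4, -1.0]
grip_width: 0.686
grip_force: 22.0
```

```bash
python3 meas.py
cat > m3.py <<'E'
from h import *
G=[]
for k in range(4): s,im=grab('wrist'); G.append(np.array(im['pixels']).astype(float))
cv2.imwrite('pics/key.png',np.mean(G,0)[:,:,::-1])
g=np.mean(G,0)@[.3,.5,.2]; 
for r in range(102,128,2): print(r,g[r:r+2,226:282].mean(0).round().astype(int).tolist())
E
python3 m3.py
```

```text
pos [ 0.46752 -0.21501  0.07219] yaw 0.4183 z [ 6.e-04 -6.e-04 -1.e+00]
1 [4.50000e-03 2.96067e+01] at 40: 29.79
-1 [-2.00000e-03 -2.82087e+01] at 40: -28.29
end line [6.80000e-03 6.87383e+01]
tcp in lower frame [ 0.17 -0.41]
lower key proj [[263.5, 124.6], [242.2, 124.6], [263.7, 106.4], [242.1, 106.4]]
102 [111, 111, 111, 111, 112, 111, 111, 111, 112, 111, 111, 111, 111, 111, 111, 110, 110, 110, 111, 110, 111, 111, 110, 110, 111, 110, 111, 110, 111, 110, 111, 111, 110, 111, 110, 110, 111, 111, 110, 111, 110, 110, 110, 110, 110, 109, 110, 109, 110, 110, 110, 110, 110, 110, 109, 109]
104 [110, 111, 111, 111, 111, 110, 111, 111, 111, 111, 111, 111, 110, 110, 110, 110, 109, 111, 110, 111, 110, 110, 110, 112, 111, 111, 111, 111, 112, 110, 112, 111, 110, 111, 111, 110, 110, 109, 109, 110, 109, 110, 110, 109, 109, 109, 110, 109, 109, 109, 110, 110, 109, 110, 110, 109]
106 [100, 103, 104, 105, 105, 108, 111, 110, 110, 110, 110, 110, 110, 109, 109, 109, 109, 110, 111, 111, 111, 110, 111, 110, 110, 110, 110, 110, 110, 110, 110, 109, 110, 109, 109, 109, 109, 110, 109, 109, 109, 108, 108, 109,
[... 1835 characters left out ...]
9, 79, 79, 79, 79, 80, 78, 77, 76, 80, 82, 78, 76, 82, 81, 77, 67, 65, 65, 70, 93, 106, 109, 110, 109, 109, 108]
124 [90, 86, 79, 68, 66, 66, 68, 79, 81, 81, 81, 80, 78, 78, 77, 77, 76, 74, 74, 73, 74, 74, 74, 74, 74, 74, 75, 74, 74, 76, 74, 75, 75, 74, 74, 76, 77, 77, 78, 77, 75, 77, 79, 77, 72, 65, 64, 64, 72, 97, 109, 115, 115, 116, 116, 114]
126 [90, 86, 81, 68, 66, 65, 67, 85, 89, 89, 89, 87, 85, 82, 82, 82, 83, 82, 82, 81, 82, 84, 85, 84, 86, 85, 86, 86, 85, 86, 86, 84, 86, 85, 87, 87, 87, 88, 88, 88, 87, 90, 89, 85, 76, 67, 63, 63, 71, 97, 109, 114, 115, 115, 116, 115][ WARN:0@2.633] global loadsave.cpp:1063 imwrite_ Unsupported depth image for selected encoder is fallbacked to CV_8U.
```

Numerically, the notch's lower edges are at columns 232.5 and 270.7. The key top's edges are at 243 and 264, with shoulders at 240 and 267. The notch therefore needs about 1 mm in tool +y and about 0.8 mm in +x.

Request:
jog_arm:
  moves: [0.0027,0.0033,0,0,0,0,-1,0.0027,0.0033,0,0,0,0,-1,0.0027,0.0033,0.02,0,0,0,-1,0.0027,0.0033,0.04,0,0,0,-1,0.0027,0.0033,0.055,0,0,0,-1,0.0027,0.0033,0.07,0,0,0,-1,0.0027,0.0033,0.08,0,0,0,-1,0.0027,0.0033,0.085,0,0,0,-1]

```text
time: 19.05
position: [0.4683, -0.2154, 0.0461]
tool_rot: [-3.073, -0.652, 0.0]
ft_force: [0.1, -0.3, -2.0]
grip_width: 0.684
grip_force: 22.0
```

```bash
python3 meas.py
python3 - <<'E'
from h import *
st(); G=[]
for k in range(4): s,im=grab('wrist'); G.append(np.array(im['pixels']).astype(float))
g=np.mean(G,0)@[.3,.5,.2]
for r in range(104,130,3): print(r,g[r:r+3,226:282].mean(0).round().astype(int).tolist())
E
```

```text
pos [ 0.46842 -0.21544  0.04632] yaw 0.4184 z [ 1.e-04 -1.e-04 -1.e+00]
1 [1.10000e-03 2.91574e+01] at 40: 29.2
-1 [ 6.00000e-04 -2.90869e+01] at 40: -29.06
end line [9.00000e-03 6.94124e+01]
tcp in lower frame [ 0.81 -1.17]
lower key proj [[264.0, 127.9], [239.1, 127.9], [264.2, 106.6], [238.9, 106.7]]
19.45 [ 0.4685 -0.2155  0.0465] [3.0728e+00 6.5230e-01 2.0000e-04] F [-0.2 -0.1 -1.5] w 0.6899844827476894 21.999121690168977
104 [110, 111, 111, 111, 110, 110, 110, 111, 111, 111, 111, 110, 110, 110, 110, 111, 111, 111, 111, 111, 111, 111, 111, 111, 112, 111, 112, 112, 111, 111, 111, 111, 111, 111, 111, 111, 110, 110, 111, 110, 109, 110, 109, 111, 110, 110, 110, 110, 110, 109, 109, 107, 108, 108, 108, 108]
107 [88, 88, 84, 83, 85, 89, 98, 105, 107, 106, 106, 107, 107, 107, 108, 108, 108, 107, 107, 108, 107, 107, 108, 108, 109, 108, 106, 107, 106, 106, 106, 108, 108, 108, 108, 107, 106, 107, 106, 106, 107, 106, 105, 106, 104, 94, 87, 85, 83, 87, 94, 100, 103, 103, 103, 102]
110 [86, 82, 75, 69, 67, 67, 74, 85, 86, 86, 82, 87, 89, 90, 91, 96, 98, 91, 91, 90, 90, 91, 92, 92, 97, 97, 90,
[... 916 characters left out ...]
, 87, 87, 80, 83, 86, 81, 80, 82, 85, 87, 86, 89, 101, 112, 114, 114, 114, 114, 114, 114, 115, 114, 114, 114, 115, 115, 114, 114, 107, 101, 82, 83, 82, 78, 86, 85, 79, 68, 65, 66, 71, 95, 107, 111, 111, 112, 112, 110]
125 [89, 87, 79, 67, 65, 65, 67, 80, 81, 81, 76, 81, 84, 81, 76, 77, 77, 78, 78, 79, 83, 87, 94, 100, 101, 101, 100, 99, 100, 101, 103, 102, 100, 100, 101, 100, 96, 91, 82, 82, 79, 75, 80, 79, 75, 66, 63, 64, 72, 98, 109, 114, 115, 116, 116, 115]
128 [88, 86, 79, 67, 65, 65, 67, 83, 85, 82, 79, 79, 78, 78, 77, 77, 76, 76, 77, 78, 78, 78, 80, 81, 81, 80, 81, 79, 81, 80, 82, 82, 81, 81, 81, 81, 81, 82, 81, 81, 83, 85, 87, 85, 77, 65, 63, 63, 72, 100, 111, 115, 116, 115, 116, 114]
```

The key is inside the notch and laterally centred, with its edges at 236/267 inside 232.5/270.5. Final descent follows.

Request:
jog_arm:
  moves: [-0.001,0,0.002,0,0,0,-1,-0.001,0,0.004,0,0,0,-1,-0.001,0,0.006,0,0,0,-1,-0.001,0,0.008,0,0,0,-1,-0.001,0,0.01,0,0,0,-1,-0.001,0,0.012,0,0,0,-1,-0.001,0,0.013,0,0,0,-1,-0.001,0,0.013,0,0,0,-1]

```text
time: 20.65
position: [0.4681, -0.2156, 0.0424]
tool_rot: [3.073, 0.652, -0.0]
ft_force: [0.5, -0.0, -2.1]
grip_width: 0.681
grip_force: 22.0
```

Request:
jog_arm:
  moves: [0,0,0.001,0,0,0,-1,0,0,0.002,0,0,0,-1,0,0,0.003,0,0,0,-1,0,0,0.004,0,0,0,-1,0,0,0.005,0,0,0,-1,0,0,0.006,0,0,0,-1,0,0,0.006,0,0,0,-1,0,0,0.006,0,0,0,-1]

```text
time: 21.65
position: [0.4681, -0.2156, 0.0422]
tool_rot: [3.072, 0.652, -0.002]
ft_force: [-6.6, 2.4, 11.7]
grip_width: 0.69
grip_force: 22.0
```

Contact came at 12 N and z=0.042, the expected seated height. I'll relieve the load, release and retreat.

Request:
jog_arm:
  moves: [0,0,-0.003,0,0,0,-1,0,0,-0.003,0,0,0,-1,0,0,-0.003,0,0,0,0.45,0,0,-0.003,0,0,0,0.6,0,0,-0.003,0,0,0,0.8,0,0,-0.003,0,0,0,1,0,0,-0.003,0,0,0,1,0,0,-0.003,0,0,0,1]

```text
time: 22.65
position: [0.4681, -0.2155, 0.0415]
tool_rot: [3.073, 0.652, -0.0]
ft_force: [-0.2, -0.2, 0.9]
grip_width: 0.994
grip_force: 0.0
```

Request:
jog_arm:
  moves: [0,0,-0.05,0,0,0,1,0,0,-0.12,0,0,0,1,0,0,-0.25,0,0,0,1,0,0,-0.4,0,0,0,1,0,0,-0.55,0,0,0,1,0,0,-0.68,0,0,0,1,0,0,-0.69,0,0,0,1,0,0,-0.69,0,0,0,1]

```text
time: 23.65
position: [0.468, -0.2154, 0.2488]
tool_rot: [3.072, 0.652, -0.0]
ft_force: [-1.0, -0.5, -0.5]
grip_width: 0.999
grip_force: 0.0
```

Run:
```python
from h import *
E=[];A=[]
for k in range(8):
    s,im=grab('wrist','w7.png'); E.append(s['position']); A.append(R.from_rotvec(s['tool_rot']))
S=dict(position=np.mean(E,0),tool_rot=R.concatenate(A).mean().as_rotvec()); print(S['position'].round(4))
for c in blobs(wood(np.array(im['pixels'])),1500):
    b=cv2.boundingRect(c)
    if 200<b[0]<240 and b[1]<200: print(b,[rect(S,im,c,z) for z in (.060,.064,.068)])
for n in ('top','scene'):
    s,im=grab(n,n+'9.png'); p=np.array(im['pixels'])
    for c in blobs(wood(p),200):
        b=cv2.boundingRect(c); 
        if max(b[2:])<120: print(n,b,rect(s,im,c,.064))
    # bystanders: blue masks now and before
    q=cv2.imread(f'pics/{n}0.png')[:,:,::-1].copy()
    for x in (q,p):
        m=cv2.inRange(cv2.cvtColor(x,cv2.COLOR_RGB2HSV),np.array((90,90,40)),np.array((130,255,255)))
        print(n,[np.round(np.mean(c.reshape(-1,2),0),1).tolist() for c in blobs(m,30)])
```

```text
[ 0.4676 -0.2153  0.2477]
(225, 110, 55, 122) [(array([ 466.7, -214.5]), [np.float64(59.7), np.float64(139.4)], np.float32(0.4188)), (array([ 467.4, -214.2]), [np.float64(59.0), np.float64(137.8)], np.float32(0.4188)), (array([ 468.1, -213.9]), [np.float64(58.3), np.float64(136.2)], np.float32(0.4188))]
top (335, 197, 28, 21) (array([ 414.9, -235.6]), [np.float64(29.3), np.float64(67.4)], np.float32(-1.1028))
top (155, 150, 27, 46) (array([498.9, 207.7]), [np.float64(51.8), np.float64(107.0)], np.float32(0.1805))
top (344, 64, 16, 51) (array([ 714.6, -246.6]), [np.float64(35.5), np.float64(128.2)], np.float32(0.1093))
top (293, 57, 54, 66) (array([ 709.8, -162.1]), [np.float64(129.4), np.float64(167.4)], np.float32(0.0707))
top [[142.4, 292.4], [267.4, 218.0], [215.6, 216.2]]
top [[140.7, 292.8], [215.8, 216.3], [267.4, 217.9]]
scene (127, 227, 53, 57) (array([480.1, 214.2]), [np.float64(49.2), np.float64(110.4)], np.float32(0.181))
scene (307, 134, 72, 61) (array([ 456.2, -202.5]), [np.float64(92.0), np.float64(142.5)], np.float32(0.4167))
scene (225, 126, 32, 40) (array([606.2, -44.4]), [np.float64(70.8), np.float64(81.9)], np.float32(-0.1561))
scene (250, 124, 35, 23) (array([ 600.9, -114.9]), [np.float64(57.6), np.float64(64.2)], np.float32(-0.1773))
scene [[235.2, 269.0], [292.7, 237.6]]
scene [[235.2, 269.0], [293.0, 237.5]]
```

The stacked tray measures (467.4, -214.2) mm at yaw 0.419, against the lower tray's (467.2, -214.7) at 0.419. Its apparent size matches a rim 64 mm above the desk, so it is fully down, and the bystanders haven't moved.

```bash
python3 -c "
from bench import ctrl
print(ctrl.close_job())"
```

```text
the job is handed in; nothing more can be done
None
```

The tray is stacked on the lower tray with its notch over the key, fully down and lined up to about 0.5 mm by the wrist camera; the roller and eraser did not move, and the job was handed in at about 24 s.

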